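# Press home the socket left proud on the display tray

### The job

On the socket tray one short socket has not been pushed right down and stands proud on its clip, higher than the other short ones, with the clip showing beneath it. Press it gently straight down with your fingertips until it is fully home, level with the other short sockets, then withdraw. Do not pinch or lift it, and leave the other sockets (the tall deep ones are already home), the tray and everything round it alone.

Things in the scene. Friction and masses are not known exactly. Their poses are not given: they have to be found in the camera images.
- socket_tray: socket tray screwed to the counter: black base 132 (x) by 300 (y), 10 high; rails along y at x = -31 and +31, five clips each, 53 apart from y = -106. Six short sockets (38 high, any order) on the three middle clips of both rails, a deep one on one end clip of each. Fully home, short rims are 59 above the counter, deep 98. Origin: middle of the underside, z up
- proud_socket (a joint): how far the proud short socket stands above fully home on its clip, in m: 0 is fully home (a solid stop), 0.011 to 0.015 at the start; pushing it straight down lowers the value. The clip holds it where it is left and gives way at about 3 N
- proud_socket_top (a point): centre of the upper rim of the proud short socket: a steel cylinder 24 across and 38 high, with its hexagon mouth (17 across flats, 16 deep) upwards. The point moves with it: 70 to 74 mm above the counter at the start, 59 when fully home
- socket_a: short socket on the tray, already fully home: 23 across, 38 high; origin at the centre of its lower end. To be left alone
- socket_b: short socket on the tray, already fully home: 26 across, 38 high; origin at the centre of its lower end. To be left alone
- socket_c: short socket on the tray, already fully home: 25 across, 38 high; origin at the centre of its lower end. To be left alone
- socket_d: short socket on the tray, already fully home: 28 across, 38 high; origin at the centre of its lower end. To be left alone
- socket_e: short socket on the tray, already fully home: 30 across, 38 high; origin at the centre of its lower end. To be left alone
- deep_a: deep socket on an end clip of the tray, fully home although it is taller: 24 across, 77 high; origin at the centre of its lower end. To be left alone
- deep_b: deep socket on an end clip of the tray, fully home although it is taller: 28 across, 77 high; origin at the centre of its lower end. To be left alone
- ratchet: ratchet handle lying flat, 265 long, 37 across its round head, 40 high at the square drive that points up; origin under the middle. To be left alone
- hole_saw: hole saw standing teeth up, 60 across, 46 high; origin under its centre. To be left alone
- cup_brush: wire cup brush standing on its bristles with the shank up, 66 across, 70 high; origin under its centre. To be left alone
- chuck_key: T-shaped drill-chuck key lying flat, 85 by 100, 17 high; origin under the shank. To be left alone
- grinding_point: mounted grinding point standing on its round stone with the thin shank up, 30 across, 69 high; origin under its centre. To be left alone
- bit_box: small clear box of bits, 62 by 95, 34 high; origin under its centre. To be left alone
- loose_socket: deep socket standing by itself on the counter beside the tray, 32 across, 77 high; origin under its centre. To be left alone

How it is judged (in metres and radians):
On the way, in this order (a step that is already met when the one before it is completed fails the run):
1. the fingertips rest on the proud socket, which is still standing proud (contact force between the fingers and proud_socket above 0.3 N and value of joint proud_socket above 0.004 m), for 0.02 s.
2. the socket is fully home (value of joint proud_socket below 0.002 m), for 0.1 s.
At the end, for the whole second after the job is handed in: the proud socket is down on its clip to within 2 mm of fully home and at rest; no other socket has moved by more than 4 mm and nothing round the tray by more than 8 mm (value of joint proud_socket below 0.002 m and velocity of joint proud_socket below 0.005 m/s and distance of each of socket_a, socket_b, socket_c, socket_d, socket_e, deep_a, deep_b from where it was at the start of the episode below 0.004 m and distance of each of ratchet, hole_saw, cup_brush, chuck_key, grinding_point, bit_box, loose_socket from where it was at the start of the episode below 0.008 m); the robot touches nothing.
It fails at once if the proud socket is lifted, or taken between the fingers instead of being pressed from above (value of joint proud_socket above 0.019 m or (contact force between the fingers and proud_socket above 0.5 N and z of the grasp point in the frame of proud_socket_top below -0.003 m)).
It fails at once if the proud socket is pushed harder than 30 N (not gentle) (contact force between any of the fingers, the arm and proud_socket above 30 N).
It fails at once if another socket on the tray is touched with more than 1 N or moved (contact force between any of the fingers, the arm and socket_a above 1 N or contact force between any of the fingers, the arm and socket_b above 1 N or contact force between any of the fingers, the arm and socket_c above 1 N or contact force between any of the fingers, the arm and socket_d above 1 N or contact force between any of the fingers, the arm and socket_e above 1 N or contact force between any of the fingers, the arm and deep_a above 1 N or contact force between any of the fingers, the arm and deep_b above 1 N or distance of any of socket_a, socket_b, socket_c, socket_d, socket_e, deep_a, deep_b from where it was at the start of the episode above 0.004 m).
It fails at once if the tray itself is struck with more than 3 N (contact force between any of the fingers, the arm and socket_tray above 3 N).
It fails at once if one of the things round the tray is shifted by more than 8 mm (distance of any of ratchet, hole_saw, cup_brush, chuck_key, grinding_point, bit_box, loose_socket from where it was at the start of the episode above 0.008 m).
It also fails if it takes over 32 s, if anything falls off the work surface, if the arm or the gripper's body presses on something with over 40 N, if the wrist force passes 120 N, or if a joint passes its speed limit or range.

### The arm

A 6-joint arm with a two-finger parallel gripper is mounted at the origin on the work surface. World frame = base frame: x ahead of the robot, y to its left, z up, the work surface at z = 0. Lengths are in mm, angles in rad, forces in N, time in s.
With the tool pointing down it reaches from about 300 to 775 mm from the base axis. Payload 14.6 kg.
Tool frame: the origin (TCP) lies on the mounting face of the last link; the fingertips stand 199 mm ahead of it and the grasp point (between the pads) lies 180 mm ahead of it; z points along the fingers, y is the line along which they close (so a half turn about z gives the same grasp; the last joint's range is limited). The gripper opens to 94 mm and grips with 3 to 60 N. Pads are 16 mm wide; open, the fingers measure 119 mm over their backs; the gripper's body (75 mm by 177 mm) begins 78 mm behind the grasp point.
Start: joints at [-1.238, 0.3, 1.521, -0, 1.321, -0.067], TCP at [214.071, -506.62, 404.646] pointing down, gripper open.
Joint ranges: [-3.03, 3.03], [-0.79, 2.21], [0.23, 2.52], [-1.04, 4.18], [0, 3.07], [-2.55, 2.55]. Speed limits (rad/s): [2.22, 2.22, 2.57, 3.14, 3.14, 3.14].

### API

Orientations are given as [roll, pitch, yaw] about the fixed x, y, z axes, in that order (R = Rz(yaw) Ry(pitch) Rx(roll)).
In Python, from cell import manip gives the robot as it stands. The module is installed in compiled form; this text tells all that it offers.
- The arm moves only by the shell command python3 -m creep 'ROWS' [FORCE]. ROWS is a JSON object of lists of equal length, an entry for each row: "slide": the shift along the world's x, y, z in cm, a list of three; "turn": the turn about the world's z in rad; "claw": the opening, from 0 (shut) to 1 (fully open). A call has 1 to 8 rows; each row shifts and turns the commanded pose from where the row before left it; what a row does not reach is not made up. A row lasts 1/8 s, in which the tool goes at most 62.5 mm and 10.7 degrees, less where a joint would pass 70% of its speed; a pose out of reach is approached as far as the arm can. A call with a gripper value outside its range is refused whole. The fingers move at their own pace and stop on an object; FORCE is the grip in N (left out, the last holds). Time passes only in rows, so rows that do not move let the fingers close. It gives the time, the measured TCP pose, the force, the opening and the grip force at its end, in the units of the state.
- manip.read_state(): the state, without advancing time (a new reading comes with each control period).
- manip.camera(name): name is "scene" or "top" or "wrist"; returns (picture, depth): 400x640x3 uint8, red, green, blue; 400x640 float32, mm along the optical axis (not along the pixel's ray), 0 where there is no reading.
- manip.calibration(name): a dict with "intrinsics" (3x3 intrinsics, pixels), "pose" (4x4, takes a point from camera to world coordinates). Camera axes: x right, y up, looking along -z (the intrinsics and any distortion apply to the point x, -y, -z); pixel columns grow to the right and rows downward; lengths in mm; the calibration is good to about 2 mm. A picture is of the moment at which its call begins: read the wrist's pose just before it. calibration takes no time and is no camera call; for the wrist camera it gives the pose at the moment of the call.
- manip.sign_off(): hands the job in; it is judged then, once.
Trained networks look in the newest picture that a camera, given by its name, has taken for a name from the list of things; names that differ only in an ending like _2 or _b are one class to them, and where a whole thing is asked for, a point or a joint stands for the part that bears it (a point fixed in the world has none). Each returns a list of dicts, best first, with "score" (0 to 1); they miss things now and then, are a little off and sometimes report something else, mostly with a low value. They report only what shows in the picture. A call takes as long as a camera call.
- manip.cut_out(query, camera): "mask" (400x640 bool, what is visible of it) and "position" ([column, row] in pixels, amid what is visible of it).
The state is a dict: "clock": time; "joints": joint angles; "qd": joint speeds; "effort": joint torques, N m; "eef_pos": TCP position; "eef_rot": TCP orientation; "wrist_force": force on the tool from outside, world axes, zero at the start; "moment": the same for the moment, N m; "finger_gap": finger opening in mm; "finger_force": force on a finger pad.
Only numpy, scipy, OpenCV 4.12 (cv2) and the standard library are available. Lean on these libraries where they do the work, as an engineer would, in place of code of your own. Each camera call takes 0.05 s, during which the arm holds its last target. There are 200 camera calls.

## Working session

There is one attempt and no reset: what is moved stays moved. The work goes in short steps, Python scripts to look and compute and a shell command to move; the robot and the scene stay as the last step left them, time stands still between calls to the robot, and variables do not carry over. Pictures are saved under pics/ and viewed, at most 10 in all, crops included, and the job is handed in when it is done.

```bash
mkdir -p pics
cat > h.py <<'E'
import numpy as np,cv2
from cell import manip
def cloud(name):
    c=manip.calibration(name); p,d=manip.camera(name)
    K=np.array(c["intrinsics"]);T=np.array(c["pose"])
    v,u=np.mgrid[0:400,0:640]
    P=np.stack([(u-K[0,2])/K[0,0]*d,-(v-K[1,2])/K[1,1]*d,-d],-1)
    W=P@T[:3,:3].T+T[:3,3]; W[d==0]=np.nan
    return p,W
def save(p,n): cv2.imwrite("pics/"+n,p[:,:,::-1])
E
python3 - <<'E'
from h import *
p,W=cloud("top"); save(p,"top1.png")
for q in ["proud_socket","socket_a","deep_a","socket_tray","loose_socket"]:
    for r in manip.cut_out(q,"top")[:8]:
        m=r["mask"]; w=W[m]; w=w[~np.isnan(w[:,2])]
        z=np.percentile(w[:,2],90); t=w[w[:,2]>z-6]
        print(q,round(r["score"],2),np.round(r["position"]),m.sum(),np.round(np.median(t,0),1),round(z,1))
p,W=cloud("scene"); save(p,"sc1.png")
for r in manip.cut_out("proud_socket","scene")[:4]: print(r["score"],r["position"])
s=manip.read_state();print(s["clock"],s["eef_pos"],s["eef_rot"],s["finger_gap"])
E
```

```text
proud_socket 0.38 [298. 226.] 62 [506.1 107.1  72.2] 72.8
socket_a 0.5 [321. 226.] 46 [510.1  54.3  43.4] 46.4
socket_a 0.37 [301. 203.] 66 [570.  110.3  58.1] 59.0
deep_a 0.48 [257. 227.] 90 [510.1 211.9  96.6] 97.3
deep_a 0.19 [302. 229.] 54 [503.4 107.   72. ] 72.7
socket_tray 0.94 [303. 223.] 4050 [525.1  97.4  16.6] 18.8
loose_socket 0.53 [396. 187.] 144 [ 631.5 -161.    75.1] 76.0
0.55 [340.2, 166.8]
0.4 [ 214.07907731 -506.61600364  404.56226769] [-3.14142174e+00 -3.34003475e-05  3.99821846e-01] 93.7737506015018
```

View pics/top1.png

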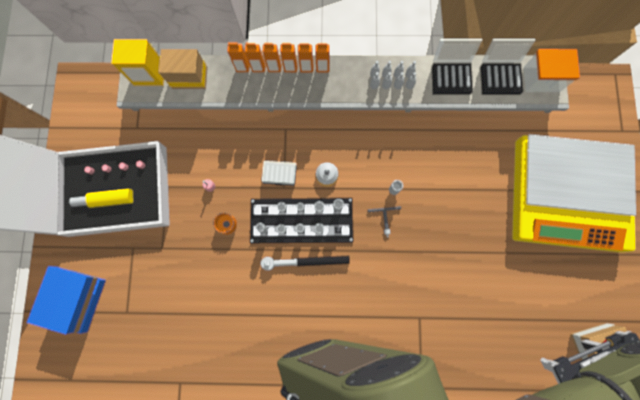

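View pics/sc1.png

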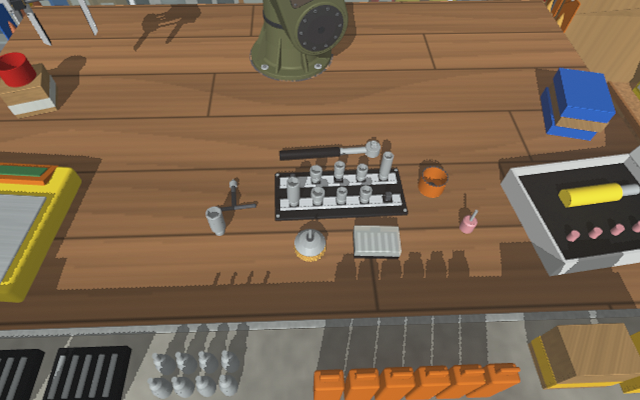

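The top view shows the tray near (300,222). The proud socket is the one on the middle clip of the near rail, at pixel (298,227), with its rim at z≈72. The deep sockets are at (260,228) and (338,206). In the scene view the proud socket is at (340,167). I'll go above it with the fingers shut.

```bash
python3 -m creep '{"slide":[[2.1,4.4,0],[2.1,4.4,0],[2.1,4.4,0],[2.1,4.4,0],[2.1,4.4,0],[2.1,4.4,0],[2.1,4.4,0],[2.1,4.4,0]],"turn":[0,0,0,0,0,0,0,0],"claw":[0,0,0,0,0,0,0,0]}' 10
python3 -m creep '{"slide":[[2.1,4.4,0],[2.1,4.4,0],[2.1,4.4,0],[2.1,4.4,0],[2.1,4.4,0],[1.9,4.2,0],[0,0,0],[0,0,0]],"turn":[0,0,0,0,0,0,0,0],"claw":[0,0,0,0,0,0,0,0]}'
cat > look.py <<'E'
from h import *
import sys
s=manip.read_state();print(s["clock"],s["eef_pos"],s["eef_rot"],s["finger_gap"],s["wrist_force"])
p,W=cloud("wrist"); save(p,sys.argv[1])
for r in manip.cut_out("proud_socket","wrist")[:4]:
    m=r["mask"]; w=W[m]; w=w[~np.isnan(w[:,2])]
    z=np.percentile(w[:,2],95); t=w[abs(w[:,2]-z)<3]
    print(round(r["score"],2),np.round(r["position"]),m.sum(),"top z",round(z,1),"mid",np.round((t.min(0)+t.max(0))/2,1),"circ",np.round(cv2.minEnclosingCircle(t[:,:2].astype(np.float32)),1) if 0 else cv2.minEnclosingCircle(t[:,:2].astype(np.float32)))
E
python3 look.py w1.png
```

```text
clock: 1.4
eef_pos: [382.4, -153.1, 404.9]
eef_rot: [3.141, -0.0, 0.4]
wrist_force: [0.9, 0.1, -0.6]
finger_gap: 17.7
finger_force: 0.0
clock: 2.4
eef_pos: [505.9, 107.1, 404.5]
eef_rot: [3.142, 0.0, 0.4]
wrist_force: [0.6, -1.4, -0.6]
finger_gap: 0.2
finger_force: 0.0
2.4 [505.90111327 107.075372   404.47784982] [3.14156868e+00 4.89295688e-04 4.00014504e-01] 0.23852229247815618 [ 0.5853053  -1.37356682 -0.64619709]
0.59 [318. 193.] 395 top z 72.8 mid [505.3 107.7  72.1] circ ((505.40362548828125, 107.63895416259766), 12.023995399475098)
```

View pics/w1.png

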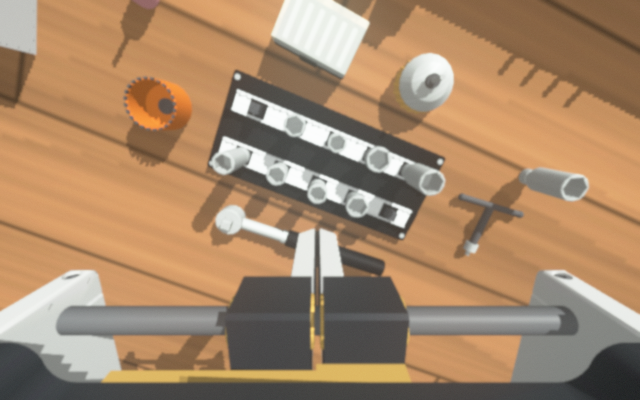

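The wrist view shows the proud socket at (318,190), on the middle clip. The fitted rim radius is 12.0 mm with its centre at (505.4, 107.6) and z≈72.5, and the tool sits within 1 mm of that. Descending.

```bash
python3 -m creep '{"slide":[[-0.05,0.05,-2.5],[0,0,-3.5],[0,0,-3],[0,0,-2],[0,0,-1],[0,0,-0.5],[0,0,0],[0,0,0]],"turn":[0,0,0,0,0,0,0,0],"claw":[0,0,0,0,0,0,0,0]}'
python3 -m creep '{"slide":[[0,0,-0.15],[0,0,-0.15],[0,0,-0.15],[0,0,-0.15],[0,0,-0.1],[0,0,-0.1],[0,0,0],[0,0,0]],"turn":[0,0,0,0,0,0,0,0],"claw":[0,0,0,0,0,0,0,0]}'
```

```text
clock: 3.5
eef_pos: [505.7, 107.9, 280.3]
eef_rot: [3.141, -0.001, 0.4]
wrist_force: [-0.1, -1.1, 0.3]
finger_gap: 0.5
finger_force: 0.0
clock: 4.5
eef_pos: [505.6, 107.9, 271.7]
eef_rot: [3.142, -0.0, 0.4]
wrist_force: [0.4, -0.8, 1.3]
finger_gap: 0.6
finger_force: 0.7
```

```bash
python3 -m creep '{"slide":[[0,0,-0.1],[0,0,-0.1],[0,0,-0.1],[0,0,-0.1],[0,0,-0.1],[0,0,-0.1],[0,0,0],[0,0,0]],"turn":[0,0,0,0,0,0,0,0],"claw":[0,0,0,0,0,0,0,0]}'
```

```text
clock: 5.5
eef_pos: [505.6, 107.9, 265.6]
eef_rot: [-3.142, 0.0, 0.4]
wrist_force: [0.3, -0.3, 2.2]
finger_gap: 0.5
finger_force: 0.8
```

Contact at about 3 N; the socket is moving down. Pressing the rest of the way to the stop.

```bash
python3 -m creep '{"slide":[[0,0,-0.1],[0,0,-0.1],[0,0,-0.1],[0,0,-0.1],[0,0,-0.1],[0,0,-0.1],[0,0,0],[0,0,0]],"turn":[0,0,0,0,0,0,0,0],"claw":[0,0,0,0,0,0,0,0]}'
```

```text
clock: 6.5
eef_pos: [505.6, 107.9, 259.6]
eef_rot: [-3.142, 0.0, 0.4]
wrist_force: [0.0, 0.5, 1.4]
finger_gap: 0.3
finger_force: 0.8
```

```bash
python3 -m creep '{"slide":[[0,0,-0.05],[0,0,-0.05],[0,0,0],[0,0,0]],"turn":[0,0,0,0],"claw":[0,0,0,0]}'
```

```text
clock: 7.0
eef_pos: [505.6, 107.9, 258.7]
eef_rot: [3.142, -0.0, 0.4]
wrist_force: [0.2, 0.4, 2.5]
finger_gap: 0.7
finger_force: 1.2
```

```bash
python3 -m creep '{"slide":[[0,0,-0.05],[0,0,0],[0,0,0]],"turn":[0,0,0],"claw":[0,0,0]}'
```

```text
clock: 7.38
eef_pos: [505.6, 107.9, 258.1]
eef_rot: [3.142, -0.0, 0.4]
wrist_force: [0.5, 0.2, 2.6]
finger_gap: 0.7
finger_force: 1.2
```

```bash
python3 -m creep '{"slide":[[0,0,-0.03],[0,0,0],[0,0,0]],"turn":[0,0,0],"claw":[0,0,0]}'
```

```text
clock: 7.75
eef_pos: [505.6, 107.9, 257.9]
eef_rot: [3.142, -0.0, 0.4]
wrist_force: [-0.9, 0.1, 2.7]
finger_gap: 0.8
finger_force: 1.8
```

```bash
python3 -m creep '{"slide":[[0,0,-0.03],[0,0,0],[0,0,0]],"turn":[0,0,0],"claw":[0,0,0]}'
```

```text
clock: 8.12
eef_pos: [505.6, 107.9, 257.7]
eef_rot: [3.142, -0.0, 0.4]
wrist_force: [0.1, 0.4, 5.3]
finger_gap: 0.4
finger_force: 2.8
```

```bash
python3 -m creep '{"slide":[[0,0,-0.03],[0,0,0],[0,0,0]],"turn":[0,0,0],"claw":[0,0,0]}'
```

```text
clock: 8.5
eef_pos: [505.6, 107.9, 257.5]
eef_rot: [3.141, -0.0, 0.4]
wrist_force: [-0.8, -0.1, 6.5]
finger_gap: 0.4
finger_force: 3.6
```

The force has risen above the clip's 3 N, so the socket is on its stop. Withdrawing straight up, then checking.

```bash
python3 -m creep '{"slide":[[0,0,0.2],[0,0,0.5],[0,0,1.5],[0,0,3],[0,0,4],[0,0,4],[0,0,1.5],[0,0,0]],"turn":[0,0,0,0,0,0,0,0],"claw":[0,0,0,0,0,0,0,0]}'
python3 look.py w2.png
```

```text
clock: 9.5
eef_pos: [505.4, 107.9, 404.6]
eef_rot: [3.141, -0.001, 0.4]
wrist_force: [0.9, 0.9, 0.0]
finger_gap: 0.3
finger_force: 0.0
9.5 [505.43711625 107.86385094 404.64114147] [ 3.14132525e+00 -1.10118781e-03  3.99793299e-01] 0.3144747310412417 [0.89258834 0.94211035 0.03292816]
0.59 [295. 123.] 361 top z 59.2 mid [567.  161.5  58.5] circ ((567.15478515625, 161.52000427246094), 12.078079223632812)
```

Run:
```python
from h import *
p,W=cloud("wrist"); save(p,"w3.png")
for x,y in [(505.4,107.6),(567.2,161.5)]:
    m=(np.hypot(W[...,0]-x,W[...,1]-y)<14)&(W[...,2]>45)
    t=W[m]; print(np.percentile(t[:,2],[50,80,95,99]).round(1))
```

```text
[245.2 261.9 273.2 311.4]
[58.1 58.7 59.3 59.8]
```

View pics/w2.png

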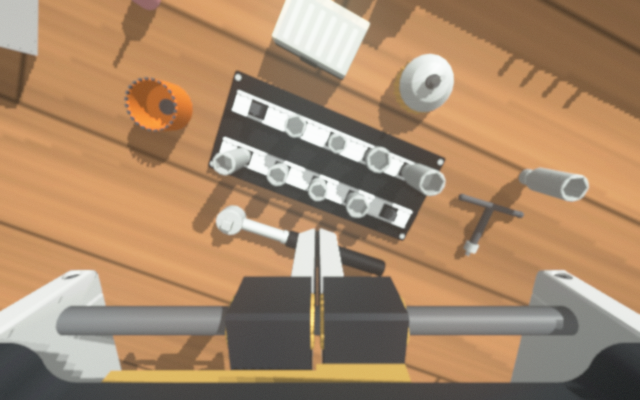

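The picture shows the pressed socket at (318,185), looking level with its neighbours, and nothing else has moved. My height check picked up the fingers, so I'll repeat it without them and hand in if it agrees.

Run:
```python
from h import *
p,W=cloud("wrist")
m=(np.hypot(W[...,0]-505.4,W[...,1]-107.6)<14)&(W[...,2]>45)&(W[...,2]<120)
z=np.percentile(W[m][:,2],[50,80,95,99]); print(z.round(1))
if z[2]<60.3: print(manip.sign_off())
```

```text
[57.7 58.7 59.4 60. ]
the job is handed in; nothing more can be done
None
```

The proud socket is pressed fully home: its rim now measures about 59 mm, level with the other short sockets. The arm is withdrawn, nothing else has visibly moved, and the job is handed in.

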